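# Unlock and draw the keyed jig pin, slide the welded coupon home

### The job

Release the freshly welded plate from its jig: turn the T-handled locking pin clockwise by feel until its key finds the hidden keyway, draw it straight up out of its sleeve without forcing it, and stand or lay it in the blue pot. Then slide the plate along its lane, keeping it flat on the jig, over the copper chill end until it rests against the end stop. Leave the tin, the steel strip and the brush alone.

Things in the scene. Friction and masses are not known exactly. Their poses are not given: they have to be found in the camera images.
- jig: Grey welding jig block fixed on the bench, 120 (x) by 310 (y) by 60 mm high; origin at the centre of its underside, z up. A lane runs along its y axis on the flat top between two steel rails 8 mm high, inner faces at x = +-42 mm, from y = -130 to +139 mm. The lane is open at its -y end; from y = +22 mm on the top is copper (the chill).
- end_stop (a point): Middle of the foot of the end stop's face, on the jig's top at jig x 0, y +127, z 60 mm; axes as the jig's. The stop is a steel bar 8 mm high across the lane's +y end.
- sleeve_mouth (a point): Centre of the mouth of the fixed upright brass sleeve, flush with the jig's top, at jig x 0, y -95, z 60 mm; axes as the jig's. Bore 18 mm, 30 mm long, open room below. One 8.5 mm wide keyway slot runs down its whole length, hidden; its direction is not given: it lies 0.4 to 1.5 rad clockwise (from above) of the key's starting direction.
- pin_handle (a point): Centre of the T-handle of the loose steel locking pin (about 0.2 kg): a black bar, red at its +x end, 50 mm long along x, 12 mm thick along y, 22 mm tall; z up the pin. Starts 37 mm above the jig's top. Under it a 16 mm neck, then a collar of 30 mm diameter, 14 mm high, resting on the jig's top inside the plate's hole. Nothing but the key holds the pin; it turns freely.
- pin_foot (a point): Centre of the lower end of the pin's 16 mm shaft, 83 mm below the handle's centre, at the start 46 mm below the jig's top; axes as the handle's. Here a key 6 mm wide, 12 mm tall stands out to 14 mm from the axis, towards +x (the red end). Locked, the pin lifts only 4 mm; within about 0.1 rad of the keyway it comes free. It leaves the sleeve raised 46 mm, the plate raised 56 mm.
- coupon_center (a point): Centre of the loose welded plate: bare metal with a dark weld seam, 80 (x) by 100 (y) by 8 mm thick, about 0.45 kg. It lies flat in the lane, axes along the jig's, 2 mm play to each rail; it starts centred at jig y = -75 mm. Its 33 mm round hole, 20 mm towards -y of its centre, surrounds the pin's collar. Against the stop its centre is at jig y = +77 mm.
- pot: Blue square open pot fixed on the bench, 68 by 68 mm outside, 58 by 58 mm inside, 60 mm high, floor 5 mm thick; origin at the centre of its underside. It stands to the left or to the right of the jig.
- tin: Bystander: red round tin with copper welding tips, 66 mm diameter, 50 mm high, loose; origin at the centre of its underside.
- strip: Bystander: loose steel strip, 40 by 220 by 6 mm, lying flat; origin at the centre of its underside, long along y.
- brush: Bystander: loose wooden-handled brush, about 200 mm long and 42 mm wide, lying on the bench beyond the jig; origin at its middle on its underside, long axis x.
Mind the look-alikes: they are no part of the job. Of the things shaped like the part that bears pin_handle, the bare steel one is meant.

How it is judged:
On the way, in this order (a step that is already met when the one before it is completed fails the run):
1. the pin is drawn upright clear of the sleeve, the plate still at its starting place (z of pin_foot in the frame of jig above 0.064 m and angle between pin_foot's own z axis and vertical below 0.3 rad and y of coupon_center in the frame of jig below -0.05 m), for 0.05 s.
2. the pin is in the blue pot, let go (horizontal distance between pin_foot and pot below 0.04 m and height (world z) of pin_foot below 0.045 m and contact force between the fingers and pin below 0.1 N and linear speed of pin below 0.05 m/s), for 0.2 s.
3. the plate is at the end stop (y of coupon_center in the frame of jig above 0.071 m), for 0.2 s.
At the end, for the whole second after the job is handed in: The plate lies flat in its lane, within 6 mm of touching the end stop and square to the lane within 0.08 rad; the pin's foot is in the blue pot (within 40 mm of its centre, below 45 mm height); both are let go and at rest (y of coupon_center in the frame of jig above 0.071 m and z of coupon_center in the frame of jig between 0.061 and 0.067 m and angle between the y axis of coupon_center and the y axis of jig, either way round below 0.08 rad and linear speed of coupon below 0.01 m/s and horizontal distance between pin_foot and pot below 0.04 m and height (world z) of pin_foot below 0.045 m and linear speed of pin below 0.02 m/s).
It fails at once if the pin is forced: more than 70 N between pin and jig or sleeve (contact force between pin and jig above 70 N).
It fails at once if the plate is lifted off the jig (centre raised more than 8 mm) or tipped more than 0.12 rad (z of coupon_center in the frame of jig above 0.072 m or angle between coupon_center's own z axis and vertical above 0.12 rad).
It fails at once if the tin, the strip or the brush is moved more than 25 mm (distance of any of tin, strip, brush from where it was at the start of the episode above 0.025 m).
It also fails if it takes over 70 s, if anything falls off the work surface, if the arm or the gripper's body presses on something with over 40 N, if the wrist force passes 120 N, or if a joint passes its speed limit or range.

### The arm

A 6-joint arm with a two-finger parallel gripper is mounted at the origin on the work surface. World frame = base frame: x ahead of the robot, y to its left, z up, the work surface at z = 0. Lengths are in m, angles in rad, forces in N, time in s.
With the tool pointing down it reaches from about 0.325 to 0.875 m from the base axis. Payload 4.4 kg.
Tool frame: the origin (TCP) lies midway between the tips of the shut fingers; the grasp point (between the pads) lies 19 mm behind it (r.grip_point_offset is the distance from the TCP to the grasp point, in m); z points along the fingers, y is the direction in which the jaws open and shut (so a half turn about z gives the same grasp; the last joint's range is limited). The gripper opens to 85 mm and grips with 20 to 120 N. Pads are 22 mm wide; open, the fingers measure 114 mm over their backs; the gripper's body (76 mm by 85 mm) begins 54 mm behind the grasp point. The pads swing forward as they close: fully open they stand 13 mm farther back than shut.
Start: joints at [1.103, 0.207, 1.542, -0, 1.393, -0.15], TCP at [0.18, 0.546, 0.231] pointing down, gripper open.
Joint ranges: [-2.73, 2.73], [-0.86, 2.22], [0.23, 2.46], [-1.11, 4.25], [0.08, 2.63], [-2.82, 2.82]. Speed limits (rad/s): [2.79, 2.79, 3.14, 3.14, 3.14, 3.14].

### API

Orientations are given as a rotation vector (axis times angle).
In Python, from cell import read_state, read_camera, calibration, workorder, finder, r gives the robot as it stands.
- The arm moves only by the tool servo_tool, never from a script. Its arguments are lists of equal length, an entry for each row: "linear": the shift along the tool's x, y, z in m, a list of three; "turn": the turn, a rotation vector about the tool's x, y, z in rad, a list of three; "gripper": the closure in counts, from 0 (fully open) to 255 (shut). A call has 1 to 12 rows; each row is the pose to reach, as a shift and turn from the pose commanded when the call began, along the tool's axes at that moment; what a row does not reach only later rows make up. A row lasts 1/10 s, in which the tool goes at most 50 mm and 8.59 degrees, less where a joint would pass 70% of its speed; a pose out of reach is approached as far as the arm can. A call with a gripper value outside its range is refused whole. The fingers move at their own pace and stop on an object; "grip_force" is the grip in N (left out, the last holds). Time passes only in rows, so rows that repeat a pose let the fingers close. It gives the time, the measured TCP pose, the force and the opening at its end, in the units of the state.
- read_state(): the state, without advancing time (a new reading comes with each control period).
- read_camera(name): name is "side" or "top" or "wrist"; returns the picture (480x640x3 uint8, blue, green, red); there is no depth.
- calibration(name): a dict with "fovy" (degrees; the focal length in pixels is half the picture's height over the tangent of half this angle, whatever the lens; pixels are square), "cx", "cy" (the principal point, pixels), "origin" and "orientation" of the camera in the world. Camera axes: x right, y down, z forward; pixel columns grow to the right and rows downward; lengths in m; the calibration is good to about 2 mm. The wrist camera is an equidistant fisheye: a pixel r from the principal point sees the ray r / f radians off the axis. A picture is of the moment at which its call begins: read the wrist's pose just before it. calibration takes no time and is no camera call; for the wrist camera it gives the pose at the moment of the call.
- workorder.job_done(): hands the job in, once; it reports no verdict.
Trained networks look in the newest picture that a camera, given by its name, has taken for a name from the list of things; names that differ only in an ending like _2 or _b are one class to them, and where a whole thing is asked for, a point or a joint stands for the part that bears it (a point fixed in the world has none). Each returns a list of dicts, best first, with "score" (0 to 1); they miss things now and then, are a little off and sometimes report something else, mostly with a low value. They report only what shows in the picture. A call takes as long as a camera call. They do not tell look-alikes from the thing itself.
- finder.spot_in(camera, label): "position" ([column, row] in pixels, amid what is visible of it).
- finder.outline_of(camera, label): "region" (480x640 bool, what is visible of it) and "position" ([column, row] in pixels, amid what is visible of it).
- finder.mark_of(camera, label): "position" ([column, row] in pixels: a listed point, or the origin of a listed thing).
The state is a dict: "clock": time; "qpos": joint angles; "dq": joint speeds; "effort": joint torques, N m; "position": TCP position; "orientation": TCP orientation; "contact_force": force on the tool from outside, world axes, zero at the start; "ft_torque": the same for the moment, N m; "gripper_width": opening from 0.0 (shut) to 1.0 (fully open).
Only numpy, scipy, OpenCV 4.12 (cv2) and the standard library are available. Lean on these libraries where they do the work, as an engineer would, in place of code of your own. Each camera call takes 0.05 s, during which the arm holds its last target. There are 200 camera calls.

## Working session

There is one attempt and no reset: what is moved stays moved. The work goes in short steps, Python scripts to look and compute and a tool call to move; the robot and the scene stay as the last step left them, time stands still between calls to the robot, and variables do not carry over. Pictures are saved under pics/ and viewed, on a budget of 10 in all, crops included, one or two more only if the job needs it, and the job is handed in when it is done.

Besides the shell and the picture viewer there is one more tool, called after "Request:" as a command line: name --argument value ..., lists and objects as JSON in quotes. servo_tool: Moves the arm, as the interface text tells. Its arguments: {"type":"object","properties":{"linear":{"type":"array","items":{"type":"array","items":{"type":"number"}}},"turn":{"type":"array","items":{"type":"array","items":{"type":"number"}}},"gripper":{"type":"array","items":{"type":"number"}},"grip_force":{"type":"number"}},"required":["linear","turn","gripper"]}

```bash
mkdir -p pics; ls
cat > h.py <<'E'
import numpy as np, cv2
from cell import read_state, read_camera, calibration, workorder, finder, r
from scipy.spatial.transform import Rotation as R
def rot(o):
    o=np.array(o,float)
    return o if o.shape==(3,3) else R.from_rotvec(o).as_matrix() if o.size==3 else R.from_quat(o).as_matrix()
def ray(c,px,cam):
    f=240/np.tan(np.radians(c['fovy'])/2); u=np.array([px[0]-c['cx'],px[1]-c['cy']])/f
    if cam=='wrist':
        t=np.linalg.norm(u); d=np.array([*(u/t*np.sin(t)),np.cos(t)]) if t>1e-9 else np.array([0,0,1.])
    else: d=np.array([u[0],u[1],1.])
    return np.array(c['origin']),rot(c['orientation'])@d
def onz(c,px,z,cam):
    o,d=ray(c,px,cam); return o+d*(z-o[2])/d[2]
def proj(c,p,cam):
    f=240/np.tan(np.radians(c['fovy'])/2); q=rot(c['orientation']).T@(np.array(p)-np.array(c['origin']))
    n=np.linalg.norm(q[:2])
    s=np.arctan2(n,q[2])/n if cam=='wrist' else 1/q[2]
    return q[:2]*s*f+[c['cx'],c['cy']]
E
python3 - <<'E'
from h import *
print(read_state()); 
Z=dict(jig=0,end_stop=.06,sleeve_mouth=.06,pin_handle=.097,coupon_center=.064,pot=0,tin=0,strip=0,brush=0)
for cam in ['top','side','wrist']:
    c=calibration(cam)
    if cam!='wrist': print(cam,c)
    im=read_camera(cam); cv2.imwrite(f'pics/{cam}0.png',im)
    for k,z in Z.items():
        for d in finder.mark_of(cam,k)[:3]:
            print(cam,k,round(d['score'],2),np.round(d['position'],1),onz(c,d['position'],z,cam).round(4))
E
```

```text
pics
{'clock': 0.0, 'qpos': array([ 1.10246563e+00,  2.07476094e-01,  1.54294298e+00, -2.16774413e-06,
        1.39349747e+00, -1.50459640e-01]), 'dq': array([ 0.00077279, -0.00181721,  0.00106178, -0.00180868,  0.00031234,
        0.00188675]), 'effort': array([-1.38208492e-03, -3.83037758e+01, -2.91593510e+01, -2.80962540e-04,
        1.07153272e-02,  1.06996166e-05]), 'position': array([0.17935946, 0.54551917, 0.23009911]), 'orientation': array([-0.49709863, -3.10129854,  0.00347728]), 'contact_force': array([-0.27102036, -0.39655287,  1.0241815 ]), 'ft_torque': array([ 0.02115935,  0.03454898, -0.0017578 ]), 'gripper_width': 1.0030877599631691}
top {'fovy': 54.18587869417465, 'cx': 320.7608063008491, 'cy': 240.73200458301375, 'origin': array([0.34199595, 0.01362097, 1.05907193]), 'orientation': array([-2.1142496 ,  2.08086033, -0.23805914])}
top jig 0.6 [342.9 277.4] [ 0.5052 -0.0316  0.    ]
top end_stop 0.97 [283.1 278.8] [0.4909 0.0993 0.06  ]
top end_stop 0.21 [386.7 263.4] [ 0.528  -0.1236  0.06  ]
top pin_handle 0.68 [407.6 338.7] [ 0.3682 -0.158   0.097 ]
top pin_handle 0.
[... 879 characters left out ...]
de sleeve_mouth 0.17 [299.4 284.6] [ 0.5143 -0.0987  0.06  ]
side pin_handle 0.86 [306.6 277.9] [ 0.5205 -0.1201  0.097 ]
side pin_handle 0.83 [371.9 267.8] [ 0.6337 -0.1329  0.097 ]
side pin_handle 0.75 [224.  325.9] [ 0.367  -0.1761  0.097 ]
side coupon_center 0.76 [299.6 285.8] [ 0.5127 -0.1049  0.064 ]
side pot 0.68 [367.8 408.1] [ 0.5529 -0.3291  0.    ]
side pot 0.67 [431.6 280.1] [ 0.7713 -0.1146  0.    ]
side tin 0.66 [252.8 171.8] [ 0.5349  0.3139 -0.    ]
side strip 0.67 [429.7 283. ] [ 0.7645 -0.1202  0.    ]
side strip 0.63 [304.  277.7] [ 0.544  -0.0328  0.    ]
wrist sleeve_mouth 0.49 [ 28.4 467.3] [ 0.4758 -0.1594  0.06  ]
wrist pot 0.79 [ 24.3 469. ] [ 0.5552 -0.3292  0.    ]
```

View pics/top0.png

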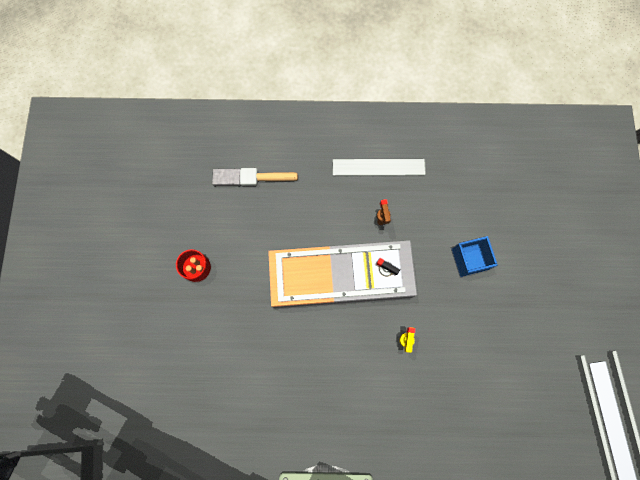

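View pics/side0.png

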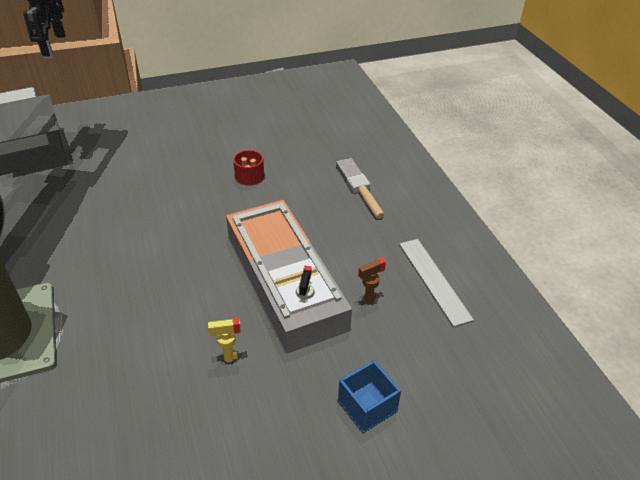

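Top view: the jig's open end is on the right and its stop on the left. The steel pin is at about (388,267) with its red end at (380,263). The yellow look-alike is at (408,340), the copper one at (384,212) and the pot at (473,256). The side view agrees. I'll move above the pin.

```bash
cat >> h.py <<'E'
def down(yaw):  # tool x at world angle yaw, z down
    c,s=np.cos(yaw),np.sin(yaw); return np.array([[c,s,0],[s,-c,0],[0,0,-1.]])
def go(p,yaw,s=None):
    s=s or read_state(); A=rot(s['orientation'])
    print('lin',(A.T@(np.array(p)-s['position'])).round(4),'turn',R.from_matrix(A.T@down(yaw)).as_rotvec().round(4), 'yaw now',np.arctan2(A[1,0],A[0,0]).round(3))
E
python3 - <<'E'
from h import *
go([.50,-.122,.26],1.0)
E
```

```text
lin [-0.5131 -0.5347 -0.0287] turn [-0.     -0.      1.8238] yaw now 2.824
```

Request:
servo_tool --linear '[[-0.513,-0.535,-0.029],[-0.513,-0.535,-0.029],[-0.513,-0.535,-0.029],[-0.513,-0.535,-0.029],[-0.513,-0.535,-0.029],[-0.513,-0.535,-0.029],[-0.513,-0.535,-0.029],[-0.513,-0.535,-0.029],[-0.513,-0.535,-0.029],[-0.513,-0.535,-0.029],[-0.513,-0.535,-0.029],[-0.513,-0.535,-0.029]]' --turn '[[0,0,1.824],[0,0,1.824],[0,0,1.824],[0,0,1.824],[0,0,1.824],[0,0,1.824],[0,0,1.824],[0,0,1.824],[0,0,1.824],[0,0,1.824],[0,0,1.824],[0,0,1.824]]' --gripper '[0,0,0,0,0,0,0,0,0,0,0,0]'

```text
clock: 2.7
position: [0.4392, 0.0034, 0.2553]
orientation: [2.743, 1.529, 0.002]
contact_force: [0.5, 0.1, 1.3]
gripper_width: 0.998
```

Run:
```python
from h import *
go([.50,-.122,.26],1.0)
```

```text
lin [-0.0747  0.1176 -0.0046] turn [ 0.0012 -0.0008  0.0171] yaw now 1.017
```

Request:
servo_tool --linear '[[-0.075,0.118,0],[-0.075,0.118,0],[-0.075,0.118,0],[-0.075,0.118,0],[-0.075,0.118,0]]' --turn '[[0,0,0.015],[0,0,0.015],[0,0,0.015],[0,0,0.015],[0,0,0.015]]' --gripper '[0,0,0,0,0]'

```text
clock: 3.2
position: [0.5002, -0.1205, 0.2544]
orientation: [-2.751, -1.515, 0.001]
contact_force: [-0.1, 0.4, -0.4]
gripper_width: 1.002
```

Run:
```python
from h import *
s=read_state(); print(s['position'],s['qpos'])
cam='wrist'; c=calibration(cam); print(c)
im=read_camera(cam); cv2.imwrite('pics/w1.png',im)
Z=dict(jig=0,end_stop=.06,sleeve_mouth=.06,pin_handle=.097,coupon_center=.064,pot=0)
for k,z in Z.items():
    for d in finder.mark_of(cam,k)[:3]:
        print(cam,k,round(d['score'],2),np.round(d['position'],1),onz(c,d['position'],z,cam).round(4))
def bar(m,z,name):
    cs=[onz(c,p,z,cam)[:2] for p in np.argwhere(m)[:,::-1]]
    a=cv2.minAreaRect(np.array(cs,np.float32)*1000); print(name,a)
for d in finder.outline_of(cam,'pin_handle')[:3]: print(d['score']); bar(d['region'],.1,'pin')
for d in finder.outline_of(cam,'coupon_center')[:2]: print(d['score']); bar(d['region'],.068,'plate')
for d in finder.outline_of(cam,'pot')[:2]: print(d['score']); bar(d['region'],.06,'pot')
hsv=cv2.cvtColor(im,cv2.COLOR_BGR2HSV)
m=(((hsv[...,0]<6)|(hsv[...,0]>174))&(hsv[...,1]>180)&(hsv[...,2]>110)).astype(np.uint8)
n,l,st,ce=cv2.connectedComponentsWithStats(m)
for i in range(1,n):
    if st[i,4]>25: print('red',st[i,4],ce[i],onz(c,ce[i],.108,cam))
```

```text
[ 0.5002383  -0.12046531  0.25437295] [-4.04938029e-01  6.00520673e-02  1.65825439e+00  4.85849754e-04
  1.42458392e+00  1.58829441e-01]
{'fovy': 65.70646984690485, 'cx': 319.3555788789123, 'cy': 236.99359959067112, 'origin': array([ 0.54121597, -0.05455013,  0.39767946]), 'orientation': array([ 2.73162231, -0.78980096, -0.1258983 ])}
wrist jig 0.75 [277.1 118.4] [ 0.5053 -0.0261  0.    ]
wrist end_stop 0.93 [186.   20.9] [0.4909 0.0999 0.06  ]
wrist end_stop 0.19 [326.3 182.6] [ 0.5165 -0.1041  0.06  ]
wrist sleeve_mouth 0.61 [332.1 199.4] [ 0.5127 -0.1204  0.06  ]
wrist sleeve_mouth 0.58 [516.4  72.9] [ 0.7354 -0.1055  0.06  ]
wrist pin_handle 0.98 [332.1 211.1] [ 0.5106 -0.1216  0.097 ]
wrist pin_handle 0.8 [231.4 321.3] [ 0.3736 -0.1617  0.097 ]
wrist pin_handle 0.77 [453.6 132.9] [ 0.6327 -0.1178  0.097 ]
wrist coupon_center 0.86 [325.4 184. ] [ 0.5154 -0.1042  0.064 ]
wrist pot 0.87 [443.8 311.4] [ 0.5534 -0.3289  0.    ]
0.93
pin ((387.04302978515625, -151.00350952148438), (56.78961944580078, 36.1849250793457), 53.59416580200195)
0.85
pin ((512.8626708984375, -122.25639343261719), (53.59695053100586, 26.318439483642578), 57.713314056396484)
0.71
pin ((715.0074462890625, -103.66282653808594), (34.38439178466797, 164.33346557617188), 0.8713012933731079)
0.91
plate ((511.58599853515625, -102.3826904296875), (80.58366394042969, 100.5739517211914), 5.587050914764404)
0.83
pot ((548.9679565429688, -306.2709655761719), (71.0687484741211, 102.12252044677734), 15.113728523254395)
red 185 [470.69189189 117.72432432] [ 0.64892576 -0.11185357  0.108     ]
red 178 [334.8988764  189.64606742] [ 0.52278521 -0.10549632  0.108     ]
red 159 [244.3836478  316.44025157] [ 0.39358589 -0.15980839  0.108     ]
```

View pics/w1.png

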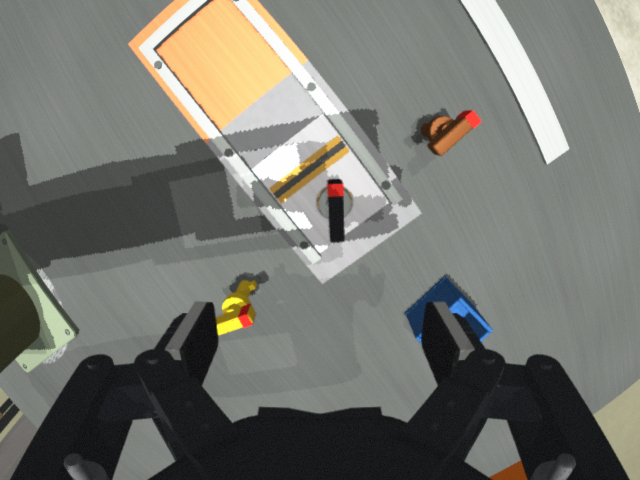

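The picture shows the steel pin's T standing in the plate hole at (337,210), red end up. It is almost parallel to tool x. I'll descend to grip the bar only, staying above the neck.

Run:
```python
from h import *
c=calibration('wrist')
a=onz(c,(336.5,180),.108,'wrist');b=onz(c,(337,242),.108,'wrist')  # top face ends
print(a,b,(a+b)/2,np.arctan2(*(a-b)[[1,0]]))
go([.512,-.1215,.0875],1.0); print(read_state()['position'])
```

```text
[ 0.52815265 -0.09872792  0.108     ] [ 0.50166879 -0.14285372  0.108     ] [ 0.51491072 -0.12079082  0.108     ] 1.0302371670633825
lin [0.0045 0.0109 0.1674] turn [ 0.0004 -0.      0.0097] yaw now 1.01
[ 0.50035045 -0.11944289  0.2549281 ]
```

Request:
servo_tool --linear '[[0.005,0.011,0.05],[0.005,0.011,0.1],[0.005,0.011,0.14],[0.005,0.011,0.16],[0.005,0.011,0.167],[0.005,0.011,0.167],[0.005,0.011,0.167]]' --turn '[[0,0,0],[0,0,0],[0,0,0],[0,0,0],[0,0,0],[0,0,0],[0,0,0]]' --gripper '[0,0,0,0,0,0,0]'

```text
clock: 4.4
position: [0.5138, -0.1221, 0.0894]
orientation: [2.748, 1.517, 0.003]
contact_force: [-1.2, -0.5, 0.2]
gripper_width: 1.0
```

Request:
servo_tool --linear '[[0,0,0],[0,0,0],[0,0,0],[0,0,0],[0,0,0],[0,0,0],[0,0,0],[0,0,0],[0,0,0],[0,0,0]]' --turn '[[0,0,0],[0,0,0],[0,0,0],[0,0,0],[0,0,0],[0,0,0],[0,0,0],[0,0,0],[0,0,0],[0,0,0]]' --gripper '[255,255,255,255,255,255,255,255,255,255]' --grip_force 25

```text
clock: 5.4
position: [0.5129, -0.1219, 0.088]
orientation: [2.749, 1.518, 0.001]
contact_force: [2.1, -1.7, -0.3]
gripper_width: 0.132
```

Run:
```python
from h import *
s=read_state(); print(s['position'],s['contact_force'],s['ft_torque'],s['gripper_width'],s['qpos'])
im=read_camera('wrist'); cv2.imwrite('pics/w2.png',im[60:])
```

```text
[ 0.51289302 -0.12192576  0.08799765] [ 2.13125984 -1.68812303 -0.25919278] [-0.29838367 -0.40237566 -0.00337813] 0.13185775079680978 [-3.97562057e-01  2.71956612e-01  1.78588721e+00 -1.39122536e-04
  1.08244601e+00  1.64550987e-01]
```

View pics/w2.png

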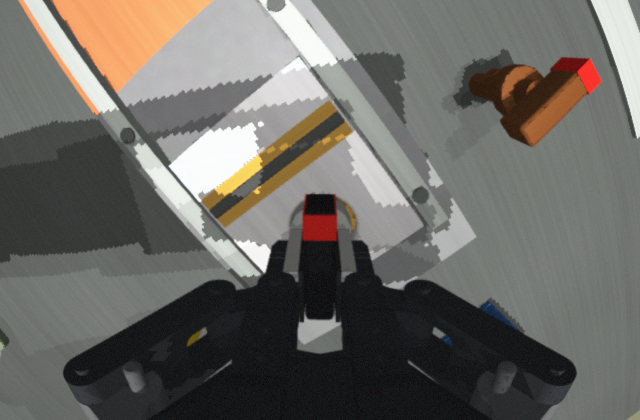

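Gripped: the bar sits between the pads at about 11 mm. I'll turn clockwise 0.3 rad and then lift gently.

Request:
servo_tool --linear '[[0,0,0],[0,0,0],[0,0,-0.002],[0,0,-0.004],[0,0,-0.006],[0,0,-0.006]]' --turn '[[0,0,0.1],[0,0,0.2],[0,0,0.3],[0,0,0.3],[0,0,0.3],[0,0,0.3]]' --gripper '[255,255,255,255,255,255]'

```text
clock: 6.05
position: [0.5125, -0.1214, 0.0924]
orientation: [2.945, 1.093, 0.001]
contact_force: [6.0, -1.1, -11.8]
gripper_width: 0.133
```

Request:
servo_tool --linear '[[0,0,0],[0,0,0],[0,0,0]]' --turn '[[0,0,0.06],[0,0,0.12],[0,0,0.12]]' --gripper '[255,255,255]'

```text
clock: 6.35
position: [0.5126, -0.1216, 0.0926]
orientation: [3.005, 0.913, 0.001]
contact_force: [6.6, -2.6, -10.8]
gripper_width: 0.131
```

Request:
servo_tool --linear '[[0,0,0],[0,0,0],[0,0,0]]' --turn '[[0,0,0.06],[0,0,0.12],[0,0,0.12]]' --gripper '[255,255,255]'

```text
clock: 6.65
position: [0.5127, -0.1217, 0.0935]
orientation: [3.055, 0.732, 0.001]
contact_force: [4.6, -1.7, -5.1]
gripper_width: 0.135
```

Request:
servo_tool --linear '[[0,0,-0.002],[0,0,-0.004],[0,0,-0.004]]' --turn '[[0,0,0],[0,0,0],[0,0,0]]' --gripper '[255,255,255]'

```text
clock: 6.95
position: [0.5127, -0.1217, 0.098]
orientation: [3.055, 0.732, 0.001]
contact_force: [3.5, -1.2, -3.6]
gripper_width: 0.135
```

Request:
servo_tool --linear '[[0,0,-0.006],[0,0,-0.012],[0,0,-0.018],[0,0,-0.018]]' --turn '[[0,0,0],[0,0,0],[0,0,0],[0,0,0]]' --gripper '[255,255,255,255]'

```text
clock: 7.35
position: [0.5126, -0.1217, 0.1167]
orientation: [3.055, 0.731, 0.001]
contact_force: [1.4, -1.3, -0.4]
gripper_width: 0.132
```

Run:
```python
from h import *
s=read_state(); print(s['position'],s['contact_force'])
im=read_camera('side'); a=cv2.resize(im[180:440,180:460],None,fx=2,fy=2)
w=read_camera('wrist'); cv2.imwrite('pics/sw3.png',a)
```

```text
[ 0.51261644 -0.12167853  0.11668258] [ 1.38785649 -1.27718442 -0.37232313]
```

View pics/sw3.png

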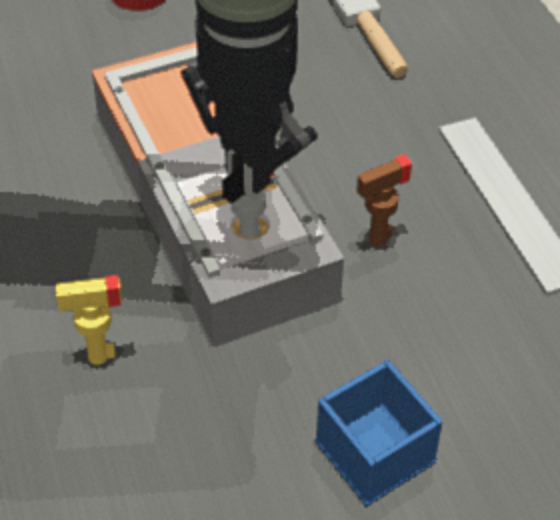

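The shaft is visible above the brass sleeve, so the pin is coming free. I'll continue straight up.

Request:
servo_tool --linear '[[0,0,-0.01],[0,0,-0.02],[0,0,-0.03],[0,0,-0.04],[0,0,-0.06],[0,0,-0.08],[0,0,-0.09],[0,0,-0.09]]' --turn '[[0,0,0],[0,0,0],[0,0,0],[0,0,0],[0,0,0],[0,0,0],[0,0,0],[0,0,0]]' --gripper '[255,255,255,255,255,255,255,255]' --grip_force 40

```text
clock: 8.25
position: [0.513, -0.1218, 0.2075]
orientation: [3.054, 0.73, 0.003]
contact_force: [0.6, -0.6, -3.1]
gripper_width: 0.129
```

```bash
cat > pot.py <<'E'
from h import *
from scipy.optimize import least_squares
A=rot(read_state()['orientation']); print('yaw',np.arctan2(A[1,0],A[0,0]),read_state()['position'])
obs=[]
for cam in ['top','side','wrist']:
    c=calibration(cam); im=read_camera(cam); cv2.imwrite(f'pics/{cam}4.png',im)
    for k,z in dict(pot=0,coupon_center=.064).items():
        for d in finder.mark_of(cam,k)[:1]: print(cam,k,round(d['score'],2),onz(c,d['position'],z,cam).round(4))
    hsv=cv2.cvtColor(im,cv2.COLOR_BGR2HSV)
    m=((abs(hsv[...,0].astype(int)-108)<12)&(hsv[...,1]>120)).astype(np.uint8)
    n,l,st,ce=cv2.connectedComponentsWithStats(m); 
    if n<2: continue
    i=1+st[1:,4].argmax(); print(cam,'blue',st[i])
    if cam!='wrist':
        h=cv2.convexHull(np.argwhere(l==i)[:,::-1].astype(np.int32))[:,0].astype(np.float32); obs.append((cam,c,h))
def res(p):
    out=[]
    for cam,c,h in obs:
        a=p[2]; M=np.array([[np.cos(a),-np.sin(a)],[np.sin(a),np.cos(a)]])
        q=[proj(c,[*(p[:2]+M@[sx*.034,sy*.034]),z],cam) for sx in(-1,1) for sy in(-1,1) for z in(0,.06)]
        H=cv2.convexHull(np.array(q,np.float32))
        out+=[cv2.pointPolygonTest(H,(float(x),float(y)),True) for x,y in h]
    return out
s=least_squares(res,[.554,-.327,.2],loss='soft_l1',diff_step=1e-3); print('pot',s.x,s.cost,len(s.fun))
E
python3 pot.py
```

```text
yaw 0.46896127330534215 [ 0.51304077 -0.12181707  0.20753403]
top pot 0.57 [ 0.5576 -0.326   0.    ]
top coupon_center 0.85 [ 0.5158 -0.1005  0.064 ]
top blue [477 236  20  37 367]
side pot 0.98 [ 0.5495 -0.3267  0.    ]
side coupon_center 0.69 [ 0.5184 -0.1014  0.064 ]
side blue [ 338  360   63   73 2891]
wrist pot 0.92 [ 0.5496 -0.3293  0.    ]
wrist coupon_center 0.94 [ 0.5132 -0.1062  0.064 ]
wrist blue [ 468  222   98   91 6051]
pot [ 0.55390065 -0.32383288  0.26923338] 15.75901958415405 30
```

Request:
servo_tool --linear '[[-0.007,0.025,0],[-0.014,0.05,0],[-0.021,0.08,0],[-0.031,0.11,0],[-0.04,0.14,0],[-0.048,0.17,0],[-0.054,0.19,0],[-0.057,0.201,0],[-0.057,0.201,0],[-0.057,0.201,0],[-0.057,0.201,0]]' --turn '[[0,0,0],[0,0,0],[0,0,0],[0,0,0],[0,0,0],[0,0,0],[0,0,0],[0,0,0],[0,0,0],[0,0,0],[0,0,0]]' --gripper '[255,255,255,255,255,255,255,255,255,255,255]'

```text
clock: 9.8
position: [0.5522, -0.3252, 0.2056]
orientation: [-3.054, -0.731, 0.001]
contact_force: [-0.1, 0.2, -3.2]
gripper_width: 0.129
```

Run:
```python
from h import *
s=read_state(); print(s['position'],s['contact_force'])
c=calibration('wrist'); w=read_camera('wrist'); v=read_camera('side')
cv2.imwrite('pics/w5.png',np.hstack([cv2.resize(w,(400,300)),cv2.resize(v[200:440,240:560],(400,300))]))
```

```text
[ 0.55224493 -0.32522563  0.20556578] [-0.06394463  0.20906743 -3.16542524]
```

View pics/w5.png

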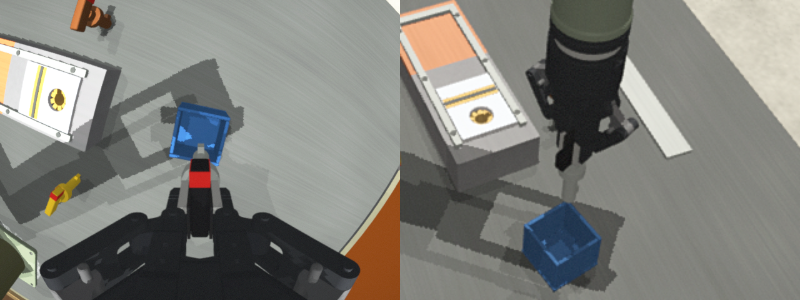

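The pin hangs upright above the pot in both views: wrist at (200,150), side at (572,190). The plate has not moved. I'll lower it.

Request:
servo_tool --linear '[[0,0,0.03],[0,0,0.06],[0,0,0.085],[0,0,0.1],[0,0,0.11],[0,0,0.118],[0,0,0.122],[0,0,0.122]]' --turn '[[0,0,0],[0,0,0],[0,0,0],[0,0,0],[0,0,0],[0,0,0],[0,0,0],[0,0,0]]' --gripper '[255,255,255,255,255,255,255,255]'

```text
clock: 10.7
position: [0.5526, -0.3268, 0.084]
orientation: [3.055, 0.73, 0.001]
contact_force: [-0.4, -0.1, -2.3]
gripper_width: 0.133
```

Request:
servo_tool --linear '[[0,0,0.002],[0,0,0.004],[0,0,0.004]]' --turn '[[0,0,0],[0,0,0],[0,0,0]]' --gripper '[255,255,255]'

```text
clock: 11.0
position: [0.5524, -0.3268, 0.0799]
orientation: [3.055, 0.729, 0.0]
contact_force: [-0.5, 1.0, -2.5]
gripper_width: 0.127
```

Request:
servo_tool --linear '[[0,0,0.001],[0,0,0.001],[0,0,0.001],[0,0,0.001],[0,0,0.001],[0,0,0.001],[0,0,0.001],[0,0,0.001],[0,0,0.001]]' --turn '[[0,0,0],[0,0,0],[0,0,0],[0,0,0],[0,0,0],[0,0,0],[0,0,0],[0,0,0],[0,0,0]]' --gripper '[255,0,0,0,0,0,0,0,0]'

```text
clock: 11.9
position: [0.5523, -0.3267, 0.0787]
orientation: [-3.056, -0.73, 0.0]
contact_force: [-0.1, -0.0, 0.3]
gripper_width: 0.997
```

Request:
servo_tool --linear '[[0,0,-0.02],[0,0,-0.05],[0,0,-0.09],[0,0,-0.13],[0,0,-0.15],[0,0,-0.15]]' --turn '[[0,0,0],[0,0,0],[0,0,0],[0,0,0],[0,0,0],[0,0,0]]' --gripper '[0,0,0,0,0,0]'

```text
clock: 12.5
position: [0.5546, -0.3284, 0.2342]
orientation: [3.048, 0.728, 0.01]
contact_force: [1.2, -0.6, 0.6]
gripper_width: 1.0
```

Run:
```python
from h import *
from itertools import islice
A=rot(read_state()['orientation']); print('yaw',np.arctan2(A[1,0],A[0,0]),read_state()['position'],read_state()['qpos'])
c=calibration('wrist'); w=read_camera('wrist'); v=read_camera('side')
for cam in('wrist','side'):
  c=calibration(cam)
  for k,z in dict(coupon_center=.064,end_stop=.06,sleeve_mouth=.06).items():
    for d in finder.mark_of(cam,k)[:1]: print(cam,k,round(d['score'],2),onz(c,d['position'],z,cam).round(4))
  for d in finder.outline_of(cam,'coupon_center')[:1]:
    print(d['score'],cv2.minAreaRect(np.array([onz(c,p,.068,cam)[:2] for p in np.argwhere(d['region'])[:,::-1]],np.float32)*1000))
cv2.imwrite('pics/w6.png',np.hstack([cv2.resize(w,(400,300)),cv2.resize(v[200:440,240:560],(400,300))]))
```

```text
yaw 0.46892471527913354 [ 0.55460374 -0.32838021  0.23415363] [-6.68729459e-01  3.43866264e-01  1.36284230e+00 -5.90775470e-06
  1.42506342e+00  4.33161335e-01]
wrist coupon_center 0.67 [ 0.51   -0.1061  0.064 ]
wrist sleeve_mouth 0.98 [ 0.5097 -0.1183  0.06  ]
0.62 ((509.718505859375, -103.06562042236328), (81.57990264892578, 103.83858489990234), 5.240049362182617)
side coupon_center 0.78 [ 0.5174 -0.1006  0.064 ]
side end_stop 0.72 [0.4968 0.0859 0.06  ]
side sleeve_mouth 0.74 [ 0.5144 -0.127   0.06  ]
0.74 ((513.3793334960938, -105.53811645507812), (84.11308288574219, 107.76010131835938), 4.993014812469482)
```

View pics/w6.png

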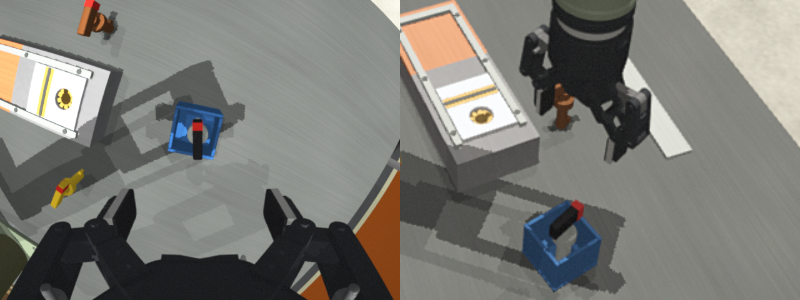

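The pin stands in the pot, with the handle at side-view pixel (565,220), and has been let go. Next I'll go to the open end of the lane and push the plate's edge with shut fingers.

Run:
```python
from h import *
go([.5182,-.1755,.14],1.669); print(read_state()['position'])
```

```text
lin [ 0.0381 -0.1497  0.0879] turn [-1.8000e-03 -3.0000e-04 -1.2002e+00] yaw now 0.469
[ 0.55201665 -0.32638696  0.22766993]
```

Request:
servo_tool --linear '[[0.01,-0.04,0],[0.02,-0.08,0],[0.03,-0.12,0],[0.038,-0.15,0],[0.038,-0.15,0.03],[0.038,-0.15,0.06],[0.038,-0.15,0.088],[0.038,-0.15,0.088],[0.038,-0.15,0.088],[0.038,-0.15,0.088],[0.038,-0.15,0.088]]' --turn '[[0,0,-0.14],[0,0,-0.28],[0,0,-0.42],[0,0,-0.56],[0,0,-0.7],[0,0,-0.84],[0,0,-0.98],[0,0,-1.1],[0,0,-1.2],[0,0,-1.2],[0,0,-1.2]]' --gripper '[255,255,255,255,255,255,255,255,255,255,255]'

```text
clock: 14.1
position: [0.5186, -0.1757, 0.1408]
orientation: [2.112, 2.325, 0.0]
contact_force: [-0.3, 0.2, 0.1]
gripper_width: -0.001
```

Run:
```python
from h import *
read_camera('top')
go([.5182,-.1755,.0633],1.669); s=read_state();print(s['position'],s['contact_force'],s['gripper_width'])
```

```text
lin [ 0.0003 -0.0004  0.0776] turn [ 0.0003  0.0002 -0.002 ] yaw now 1.667
[ 0.51862116 -0.17578367  0.14094104] [-0.52173348 -0.1802361   0.15636531] -0.00354079781895694
```

Request:
servo_tool --linear '[[0,0,0.03],[0,0,0.055],[0,0,0.068],[0,0,0.074],[0,0,0.077],[0,0,0.077],[0,0,0.077]]' --turn '[[0,0,0],[0,0,0],[0,0,0],[0,0,0],[0,0,0],[0,0,0],[0,0,0]]' --gripper '[255,255,255,255,255,255,255]'

```text
clock: 14.85
position: [0.5194, -0.1762, 0.0649]
orientation: [2.109, 2.326, 0.001]
contact_force: [0.6, -0.2, 0.1]
gripper_width: -0.0
```

Run:
```python
from h import *
s=read_state();print(s['position'],s['contact_force'])
w=read_camera('wrist'); v=read_camera('side')
cv2.imwrite('pics/w7.png',np.hstack([cv2.resize(w,(400,300)),cv2.resize(v[200:380,200:440],(400,300))]))
```

```text
[ 0.51939206 -0.17617051  0.06487711] [ 0.56029311 -0.16854979  0.13681397]
```

View pics/w7.png

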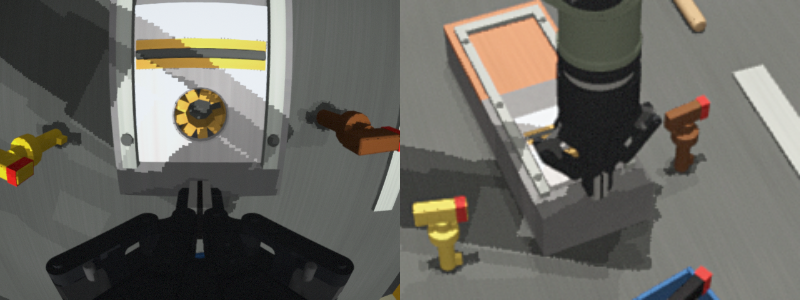

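Request:
servo_tool --linear '[[0.005,0,0.0015],[0.01,0,0.0015],[0.02,0,0.0015],[0.03,0,0.0015],[0.045,0,0.0015],[0.06,0,0.0015],[0.06,0,0.0015]]' --turn '[[0,0,0],[0,0,0],[0,0,0],[0,0,0],[0,0,0],[0,0,0],[0,0,0]]' --gripper '[255,255,255,255,255,255,255]'

```text
clock: 15.65
position: [0.5116, -0.1129, 0.0619]
orientation: [-2.105, -2.328, -0.001]
contact_force: [0.2, 0.1, -0.1]
gripper_width: 0.003
```

Run:
```python
from h import *
s=read_state();print(s['position'],s['contact_force'])
w=read_camera('wrist'); c=calibration('wrist')
cv2.imwrite('pics/w8.png',cv2.resize(w,(400,300)))
for d in finder.outline_of('wrist','coupon_center')[:1]:
    print(d['score'],cv2.minAreaRect(np.array([onz(c,p,.068,'wrist')[:2] for p in np.argwhere(d['region'])[:,::-1]],np.float32)*1000))
```

```text
[ 0.51160406 -0.1128847   0.06188089] [ 0.20157873  0.08804675 -0.0844366 ]
0.77 ((507.10687255859375, -50.822601318359375), (81.43440246582031, 100.81645965576172), 5.056413173675537)
```

View pics/w8.png

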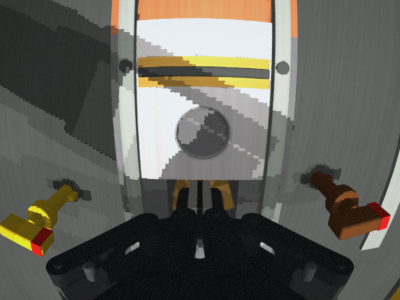

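The plate slides squarely and has moved about 52 mm. I'll push on towards the stop.

Request:
servo_tool --linear '[[0.012,0,-0.0005],[0.025,0,-0.0005],[0.038,0,-0.0005],[0.051,0,-0.0005],[0.064,0,-0.0005],[0.077,0,-0.0005],[0.087,0,-0.0005],[0.092,0,-0.0005],[0.092,0,-0.0005]]' --turn '[[0,0,0],[0,0,0],[0,0,0],[0,0,0],[0,0,0],[0,0,0],[0,0,0],[0,0,0],[0,0,0]]' --gripper '[255,255,255,255,255,255,255,255,255]'

```text
clock: 16.65
position: [0.5032, -0.0231, 0.0626]
orientation: [-2.108, -2.327, -0.001]
contact_force: [-0.1, 0.5, 0.7]
gripper_width: -0.0
```

Request:
servo_tool --linear '[[0.002,0,0],[0.004,0,0],[0.006,0,0],[0.006,0,0]]' --turn '[[0,0,0],[0,0,0],[0,0,0],[0,0,0]]' --gripper '[255,255,255,255]'

```text
clock: 17.05
position: [0.5029, -0.0184, 0.0626]
orientation: [-2.11, -2.327, 0.0]
contact_force: [0.3, -0.9, -1.1]
gripper_width: 0.002
```

Request:
servo_tool --linear '[[0.002,0,0],[0.004,0,0],[0.005,0,0],[0.005,0,0]]' --turn '[[0,0,0],[0,0,0],[0,0,0],[0,0,0]]' --gripper '[255,255,255,255]'

```text
clock: 17.45
position: [0.5023, -0.0132, 0.0626]
orientation: [-2.11, -2.327, -0.0]
contact_force: [-0.2, -0.6, -1.4]
gripper_width: -0.002
```

Request:
servo_tool --linear '[[0.001,0,0],[0.002,0,0],[0.002,0,0]]' --turn '[[0,0,0],[0,0,0],[0,0,0]]' --gripper '[255,255,255]'

```text
clock: 17.75
position: [0.5022, -0.0121, 0.0627]
orientation: [2.109, 2.328, -0.002]
contact_force: [-0.0, -4.9, -1.0]
gripper_width: 0.003
```

Run:
```python
from h import *
s=read_state();print(s['position'],s['contact_force'])
w=read_camera('wrist'); c=calibration('wrist')
cv2.imwrite('pics/w9.png',cv2.resize(w[:320],(800,400)))
for k,z in dict(coupon_center=.064,end_stop=.06).items():
    for d in finder.mark_of('wrist',k)[:1]: print(k,d['score'],onz(c,d['position'],z,'wrist'))
```

```text
[ 0.50215409 -0.01211255  0.06269361] [-0.0123808  -4.86076789 -0.96196701]
coupon_center 0.86 [0.49800251 0.05084876 0.064     ]
end_stop 0.93 [0.49249156 0.10026076 0.06      ]
```

View pics/w9.png

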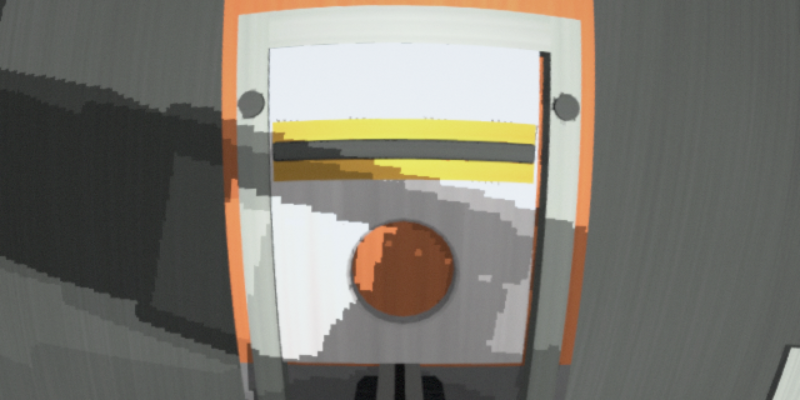

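The plate's far edge sits against the stop with no gap at row 48, and the force has risen to 5 N. I'll back off and lift.

Request:
servo_tool --linear '[[0.001,0,0],[0.001,0,0],[-0.005,0,0],[-0.015,0,0],[-0.02,0,-0.02],[-0.02,0,-0.06],[-0.02,0,-0.1],[-0.02,0,-0.14],[-0.02,0,-0.14],[-0.02,0,-0.14]]' --turn '[[0,0,0],[0,0,0],[0,0,0],[0,0,0],[0,0,0],[0,0,0],[0,0,0],[0,0,0],[0,0,0],[0,0,0]]' --gripper '[255,255,255,255,255,255,255,255,255,255]'

```text
clock: 18.9
position: [0.5053, -0.0315, 0.2043]
orientation: [2.108, 2.325, 0.004]
contact_force: [-0.2, 0.6, -1.2]
gripper_width: 0.003
```

Run:
```python
from h import *
s=read_state();print(s['position'],s['contact_force'])
w=read_camera('wrist'); c=calibration('wrist'); v=read_camera('side')
cv2.imwrite('pics/w10.png',np.hstack([cv2.resize(w,(400,300)),cv2.resize(v[140:440,180:580],(400,300))]))
for k,z in dict(coupon_center=.064,end_stop=.06,pin_foot=.005,pot=0).items():
    for d in finder.mark_of('wrist',k)[:1]: print(k,d['score'],onz(c,d['position'],z,'wrist'))
    for d in finder.mark_of('side',k)[:1]: print(' side',k,d['score'],onz(calibration('side'),d['position'],z,'side'))
for d in finder.outline_of('wrist','coupon_center')[:1]:
    print(d['score'],cv2.minAreaRect(np.array([onz(c,p,.068,'wrist')[:2] for p in np.argwhere(d['region'])[:,::-1]],np.float32)*1000))
```

```text
[ 0.50534244 -0.03154815  0.20431556] [-0.15649307  0.6209498  -1.23678779]
coupon_center 0.58 [0.49845152 0.05013332 0.064     ]
 side coupon_center 0.87 [0.50393305 0.04402913 0.064     ]
end_stop 0.88 [0.49073089 0.10022979 0.06      ]
 side end_stop 0.79 [0.49468129 0.09729446 0.06      ]
pin_foot 0.85 [ 0.63170989 -0.11791015  0.005     ]
 side pin_foot 0.87 [ 0.36863268 -0.16962662  0.005     ]
 side pot 0.68 [ 0.55424855 -0.32696014  0.        ]
0.6 ((494.5155944824219, 49.733917236328125), (80.1738510131836, 99.1092529296875), 5.519935607910156)
```

View pics/w10.png

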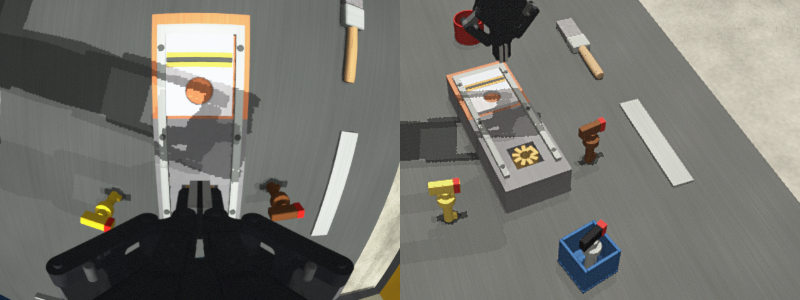

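The plate is square against the stop, the pin stands in the pot, and the bystanders haven't moved. I'll hand the job in.

```bash
python3 -c "
from cell import workorder
print(workorder.job_done())"
```

```text
the job is handed in; nothing more can be done
None
```

The job is done and handed in at about 19 s of the 70 s allowed; no verdict is reported.

- **Pin:** I turned it clockwise under a light upward pull of about 11 N. It came free about 0.54 rad from its start, where the pull dropped to about 4 N. I drew it straight up and set it standing in the blue pot, released.
- **Plate:** I pushed its rear edge along the lane with the shut fingers until it touched the end stop, where the force rose to about 5 N. Then I backed off and lifted clear.

**Last checks:**
- **Plate position:** the wrist camera puts the plate's centre about 50 mm from the stop's foot, as it should be when touching. It is square to the jig to within about 0.01 rad. The side camera's mark put the centre about 54 mm from the stop, but it is the coarser view.
- **Pin position:** the pin stands upright in the pot in the side view. The network's `pin_foot` marks landed on the two look-alikes, so they could not confirm the pin; I judged it by eye.
- **Bystanders:** the tin, strip and brush look unmoved by eye. I did not measure their positions again.

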